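Sort the packing line's star wheels after wash-down

ROBOT

A 6-joint arm with a two-finger parallel gripper is mounted at the origin on the work surface. World frame = base frame: x ahead of the robot, y to its left, z up, the work surface at z = 0. Lengths are in m, angles in rad, forces in N, time in s.
With the tool pointing down it reaches from about 0.275 to 0.825 m from the base axis. Payload 4.9 kg.
Tool frame: the origin (TCP) lies on the centre line of the jaws, within the pads' length; the fingertips stand 17 mm ahead of it and the grasp point (between the pads) lies 2 mm behind it (ctrl.tcp_to_tips is the distance from the TCP to the fingertips, in m); z points along the fingers, y is the line along which they close (so a half turn about z gives the same grasp; the last joint's range is limited). The gripper opens to 85 mm and grips with 20 to 120 N. Pads are 22 mm wide; open, the fingers measure 114 mm over their backs; the gripper's body (76 mm by 85 mm) begins 54 mm behind the grasp point. The pads swing forward as they close: fully open they stand 13 mm farther back than shut.
Start: joints at [1.05, 0.326, -0.193, 1.052, 0, 1.437], TCP at [0.207, 0.509, 0.248] pointing down, gripper open.
Joint ranges: [-2.65, 2.65], [-0.97, 1.79], [-1.3, 1.35], [-1.93, 2.1], [-1.47, 1.37], [-3.14, 3.14]. Speed limits (rad/s): [2.57, 2.57, 3.14, 3.14, 3.14, 3.14].

INTERFACE

Orientations are given as a rotation vector (axis times angle).
In Python, from cell import ctrl, imaging gives the robot as it stands (ctrl), with the cameras (imaging). Calls block until the motion is done:
- ctrl.movep(position, orientation): joint-space move of the TCP to a pose.
- ctrl.move_l(position, velocity=0.15, rot=None, until_force=None): straight line of the TCP; rot=None keeps the orientation; velocity is the mean speed in m/s. With until_force (N) it stops when the force on the tool has changed by that much, and returns True; else False.
- ctrl.set_joints(angles): joint-space move.
- ctrl.let_go() and ctrl.grab(newtons=None): open the fingers fully, or close them until they stop; newtons is the grip in N (None keeps the last).
- ctrl.sleep(seconds).
- ctrl.ik(position, orientation): joint angles nearest the present ones, or None.
- imaging.grab_frame(name): name is "scene" or "top"; returns a dict with "img" (420x560x3 uint8, red, green, blue), "fx", "fy", "cx", "cy" (pixels), "cam_to_world" (4x4, takes a point from camera to world coordinates). Camera axes: x right, y down, z forward; pixel columns grow to the right and rows downward; lengths in m; the calibration is good to about 2 mm. A picture is of the moment at which its call begins. There is no depth.
A pose or a line that the arm cannot do raises ctrl.MotionError and nothing moves.
- ctrl.sign_off(): hands the job in; it is judged then, once.
Readings, each from a call of its own:
- ctrl.read_clock(): time.
- ctrl.read_q(): joint angles.
- ctrl.read_joint_velocities(): joint speeds.
- ctrl.read_tau(): joint torques, N m.
- ctrl.read_position(): TCP position.
- ctrl.read_eef_rot(): TCP orientation.
- ctrl.read_contact_force(): force on the tool from outside, world axes, zero at the start.
- ctrl.read_wrist_torque(): the same for the moment, N m.
- ctrl.read_finger_gap(): opening from 0.0 (shut) to 1.0 (fully open).
- ctrl.read_grasp_force(): force on a finger pad.
Only numpy, scipy, OpenCV 4.12 (cv2) and the standard library are available. Lean on these libraries where they do the work, as an engineer would, in place of code of your own. Each camera call takes 0.05 s, during which the arm holds its last target. There are 200 camera calls.

TASK

First set the white carrier plate down over the two locating pins of the steel bed, so that it lies flat and fully home. Then give every star wheel a light push with the fingertips (never more than 15 N: the lobes are brittle) to turn it on its axle: stand the units whose wheels run on freely upright on the plate, and put those whose wheels bind and stop at once into the orange bin. Leave the tub, the jar and the spatula where they are.

Things in the scene. Friction and masses are not known exactly. Their poses are not given: they have to be found in the camera images.
- station: fixed dark steel bed, 180 x 180 x 5 mm, on the bench; origin at the centre of its underside. Two steel locating pins stand on it 75 mm either way along its x axis: 10 mm in diameter for 13 mm above the bed, then a taper to 4.4 mm at the tip, 20 mm above the bed. The plate goes here
- pin_a (a point): foot of the pin at +75 mm, on its axis, level with the bed's top face
- pin_b (a point): foot of the pin at -75 mm, likewise
- plate: loose white carrier plate, 190 x 190 x 8 mm, 0.4 kg, flat on the bench at first; origin at the centre of its underside. Two 13 mm round through holes 75 mm either way along x; either fits either pin. In its middle a steel T-handle: web 50 mm along x, 12 mm thick along y, 8 to 50 mm above the underside, then a cap 50 x 28 mm up to 60 mm. Seated, it lies on the bed
- hole_a (a point): centre of the hole at +75 mm, on the underside
- hole_b (a point): centre of the hole at -75 mm, on the underside
- bin: fixed orange open-topped reject bin, outside 240 (x) x 140 (y) x 60 mm high, 5 mm walls and floor; origin at the centre of its underside
- unit_A: one of up to six star-wheel units, alike to look at, some absent: loose steel foot 60 x 60 x 12 mm with an upright axle and a level blue wheel; 0.5 kg, standing on the bench; origin at the centre of the foot's underside, z up the axle. Pick it up by the round steel neck above the wheel, 14 mm in diameter, 36 to 74 mm above the underside; a black knob 26 mm in diameter tops it, up to 84 mm
- wheel_A (a joint): turn of unit_A's wheel, rad, counter-clockwise from above, no stops, 0 at the start. Wheel 20 to 36 mm above the underside: 32 mm hub, three 16 mm wide round-ended lobes reaching 42 mm from the axle; at 0 the lobe with a white dot points along the unit's x. A free wheel, pushed, runs on for seconds; a binding one turns only while pushed (1 to 2 N at the lobe), then stops dead
- unit_B: one of up to six star-wheel units, alike to look at, some absent: loose steel foot 60 x 60 x 12 mm with an upright axle and a level blue wheel; 0.5 kg, standing on the bench; origin at the centre of the foot's underside, z up the axle. Pick it up by the round steel neck above the wheel, 14 mm in diameter, 36 to 74 mm above the underside; a black knob 26 mm in diameter tops it, up to 84 mm
- wheel_B (a joint): turn of unit_B's wheel, rad, counter-clockwise from above, no stops, 0 at the start. Wheel 20 to 36 mm above the underside: 32 mm hub, three 16 mm wide round-ended lobes reaching 42 mm from the axle; at 0 the lobe with a white dot points along the unit's x. A free wheel, pushed, runs on for seconds; a binding one turns only while pushed (1 to 2 N at the lobe), then stops dead
- unit_C: one of up to six star-wheel units, alike to look at, some absent: loose steel foot 60 x 60 x 12 mm with an upright axle and a level blue wheel; 0.5 kg, standing on the bench; origin at the centre of the foot's underside, z up the axle. Pick it up by the round steel neck above the wheel, 14 mm in diameter, 36 to 74 mm above the underside; a black knob 26 mm in diameter tops it, up to 84 mm
- wheel_C (a joint): turn of unit_C's wheel, rad, counter-clockwise from above, no stops, 0 at the start. Wheel 20 to 36 mm above the underside: 32 mm hub, three 16 mm wide round-ended lobes reaching 42 mm from the axle; at 0 the lobe with a white dot points along the unit's x. A free wheel, pushed, runs on for seconds; a binding one turns only while pushed (1 to 2 N at the lobe), then stops dead
- unit_D: one of up to six star-wheel units, alike to look at, some absent: loose steel foot 60 x 60 x 12 mm with an upright axle and a level blue wheel; 0.5 kg, standing on the bench; origin at the centre of the foot's underside, z up the axle. Pick it up by the round steel neck above the wheel, 14 mm in diameter, 36 to 74 mm above the underside; a black knob 26 mm in diameter tops it, up to 84 mm
- wheel_D (a joint): turn of unit_D's wheel, rad, counter-clockwise from above, no stops, 0 at the start. Wheel 20 to 36 mm above the underside: 32 mm hub, three 16 mm wide round-ended lobes reaching 42 mm from the axle; at 0 the lobe with a white dot points along the unit's x. A free wheel, pushed, runs on for seconds; a binding one turns only while pushed (1 to 2 N at the lobe), then stops dead
- unit_E: one of up to six star-wheel units, alike to look at, some absent: loose steel foot 60 x 60 x 12 mm with an upright axle and a level blue wheel; 0.5 kg, standing on the bench; origin at the centre of the foot's underside, z up the axle. Pick it up by the round steel neck above the wheel, 14 mm in diameter, 36 to 74 mm above the underside; a black knob 26 mm in diameter tops it, up to 84 mm
- wheel_E (a joint): turn of unit_E's wheel, rad, counter-clockwise from above, no stops, 0 at the start. Wheel 20 to 36 mm above the underside: 32 mm hub, three 16 mm wide round-ended lobes reaching 42 mm from the axle; at 0 the lobe with a white dot points along the unit's x. A free wheel, pushed, runs on for seconds; a binding one turns only while pushed (1 to 2 N at the lobe), then stops dead
- unit_F: one of up to six star-wheel units, alike to look at, some absent: loose steel foot 60 x 60 x 12 mm with an upright axle and a level blue wheel; 0.5 kg, standing on the bench; origin at the centre of the foot's underside, z up the axle. Pick it up by the round steel neck above the wheel, 14 mm in diameter, 36 to 74 mm above the underside; a black knob 26 mm in diameter tops it, up to 84 mm
- wheel_F (a joint): turn of unit_F's wheel, rad, counter-clockwise from above, no stops, 0 at the start. Wheel 20 to 36 mm above the underside: 32 mm hub, three 16 mm wide round-ended lobes reaching 42 mm from the axle; at 0 the lobe with a white dot points along the unit's x. A free wheel, pushed, runs on for seconds; a binding one turns only while pushed (1 to 2 N at the lobe), then stops dead
- tub: bystander: loose white plastic tub, 120 mm across, 110 mm high, origin under its centre
- jar: bystander: loose amber jar, 66 mm across, 100 mm high, origin under its centre
- spatula: bystander: loose spatula lying on the far side of the bench

How it is judged:
On the way, in this order (a step that is already met when the one before it is completed fails the run):
1. the carrier plate lies flat and fully home over both pins (((horizontal distance between hole_a and pin_a below 0.004 m and horizontal distance between hole_b and pin_b below 0.004 m and z of plate in the frame of station below 0.0075 m and angle between plate's own z axis and vertical below 0.03 rad) or (horizontal distance between hole_a and pin_b below 0.004 m and horizontal distance between hole_b and pin_a below 0.004 m and z of plate in the frame of station below 0.0075 m and angle between plate's own z axis and vertical below 0.03 rad))), for 0.2 s.
2. every wheel present has been turned at least 0.35 rad on its axle ((value of joint wheel_A above 0.35 rad or value of joint wheel_A below -0.35 rad) and (value of joint wheel_B above 0.35 rad or value of joint wheel_B below -0.35 rad) and (value of joint wheel_C above 0.35 rad or value of joint wheel_C below -0.35 rad) and (value of joint wheel_D above 0.35 rad or value of joint wheel_D below -0.35 rad) and (value of joint wheel_E above 0.35 rad or value of joint wheel_E below -0.35 rad) and (value of joint wheel_F above 0.35 rad or value of joint wheel_F below -0.35 rad)), for 0.1 s.
At the end, for the whole second after the job is handed in: Plate home on the bed: holes within 4 mm of the pins, within 2.5 mm of the bed, level. Free-wheeled units upright (0.1 rad), feet on the plate, axles at least 15 mm inside its edge; binding ones in the bin; all at rest (((horizontal distance between hole_a and pin_a below 0.004 m and horizontal distance between hole_b and pin_b below 0.004 m and z of plate in the frame of station below 0.0075 m and angle between plate's own z axis and vertical below 0.03 rad) or (horizontal distance between hole_a and pin_b below 0.004 m and horizontal distance between hole_b and pin_a below 0.004 m and z of plate in the frame of station below 0.0075 m and angle between plate's own z axis and vertical below 0.03 rad)) and x of unit_A in the frame of plate between -0.08 and 0.08 m and y of unit_A in the frame of plate between -0.08 and 0.08 m and z of unit_A in the frame of plate between 0.004 and 0.013 m and angle between each of unit_A, unit_C, unit_D, unit_F's own z axis and vertical below 0.1 rad and linear speed of each of unit_A, unit_B, unit_C, unit_D, unit_E, unit_F below 0.03 m/s and x of unit_B in the frame of bin between -0.115 and 0.115 m and y of unit_B in the frame of bin between -0.065 and 0.065 m and z of each of unit_B, unit_E in the frame of bin below 0.08 m and x of unit_C in the frame of plate between -0.08 and 0.08 m and y of unit_C in the frame of plate between -0.08 and 0.08 m and z of unit_C in the frame of plate between 0.004 and 0.013 m and x of unit_D in the frame of plate between -0.08 and 0.08 m and y of unit_D in the frame of plate between -0.08 and 0.08 m and z of unit_D in the frame of plate between 0.004 and 0.013 m and x of unit_E in the frame of bin between -0.115 and 0.115 m and y of unit_E in the frame of bin between -0.065 and 0.065 m and x of unit_F in the frame of plate between -0.08 and 0.08 m and y of unit_F in the frame of plate between -0.08 and 0.08 m and z of unit_F in the frame of plate between 0.004 and 0.013 m); the robot touches nothing.
It fails at once if a wheel is pressed by the gripper with more than 15 N (contact force between any of wheel_A, wheel_B, wheel_C, wheel_D, wheel_E, wheel_F and the fingers above 15 N).
It fails at once if a bystander is moved more than 30 mm (distance of any of tub, jar, spatula from where it was at the start of the episode above 0.03 m).
Of unit_A, unit_B, unit_C, unit_D, unit_E, unit_F only 4 to 6 are there at a start; the rules pass over those that are not, and their reading is None.
At some moment in a run one of unit_A, unit_B, unit_C, unit_D, unit_E, unit_F may be knocked a few centimetres aside while the robot is not near it.
Once in a run the grip may slacken for a moment while it holds something.
It also fails if it takes over 210 s, if anything falls off the work surface, if the arm or the gripper's body presses on something with over 40 N, if the wrist force passes 120 N, or if a joint passes its speed limit or range.

## Working session

There is one attempt and no reset: what is moved stays moved. The work goes in short steps, each a Python script; the robot and the scene stay as the last script left them, time stands still between calls to the robot, and variables do not carry over. Pictures are saved under pics/ and viewed, at most 14 in all, crops included, and the job is handed in when it is done.

```bash
ls; mkdir -p pics
python3 - <<'E'
from cell import ctrl, imaging
import cv2,numpy as np
np.set_printoptions(precision=4,suppress=True)
for n in ("scene","top"):
    f=imaging.grab_frame(n); cv2.imwrite(f"pics/{n}0.png",f["img"][:,:,::-1]); print(n,f["fx"],f["fy"],f["cx"],f["cy"]); print(f["cam_to_world"])
print(ctrl.read_clock(),ctrl.read_eef_rot(),ctrl.tcp_to_tips)
E
```

```text
cell.py
pics
scene 476.526780325302 476.526780325302 285.9022430829107 206.50023376102178
[[-0.4601  0.5791 -0.673   1.5278]
 [ 0.8877  0.3125 -0.3381  0.4937]
 [ 0.0145 -0.753  -0.6578  0.9794]
 [ 0.      0.      0.      1.    ]]
top 443.10889161586175 443.10889161586175 285.4218668465016 216.45135701913716
[[ 0.0071 -0.9968  0.0797  0.4863]
 [-1.     -0.0074 -0.0039  0.0239]
 [ 0.0044 -0.0797 -0.9968  1.2996]
 [ 0.      0.      0.      1.    ]]
0.1 [-0.6037 -3.0826  0.0023] 0.017
```

View pics/scene0.png

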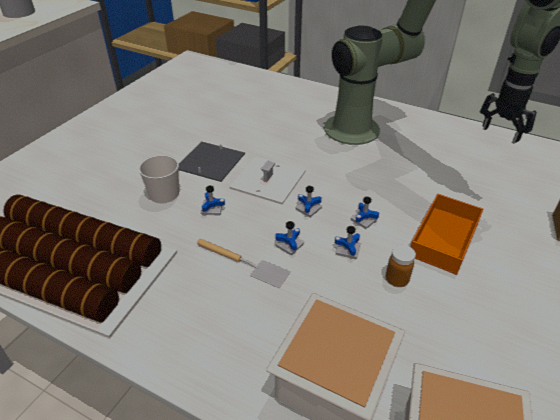

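View pics/top0.png

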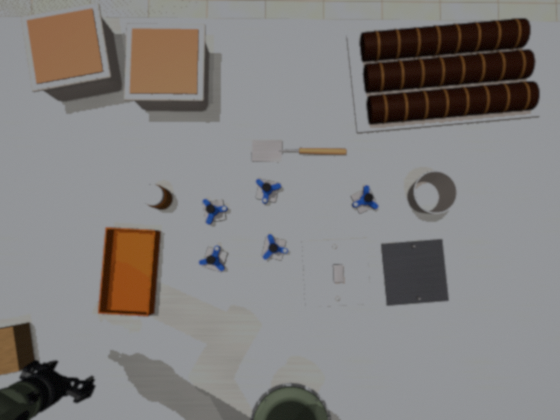

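The pictures show five units, at top pixels (367,198), (268,189), (213,211), (212,260) and (274,246). The plate is at (337,272), the bed at (415,271), the bin at (130,271), the jar at (158,196) and the tub at (430,192). Next I'll enlarge the parts that need precision.

Run:
```python
import cv2,numpy as np
a=cv2.imread("pics/top0.png"); s=cv2.imread("pics/scene0.png")
c1=cv2.resize(a[225:315,295:455],None,fx=5,fy=5,interpolation=cv2.INTER_CUBIC)
c1=cv2.convertScaleAbs(c1,alpha=1.0)
cv2.imwrite("pics/c1.png",c1)
c2=cv2.resize(s[135:205,170:310],None,fx=5.5,fy=5.5,interpolation=cv2.INTER_CUBIC)
cv2.imwrite("pics/c2.png",c2)
```

```text
(no output)
```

View pics/c1.png

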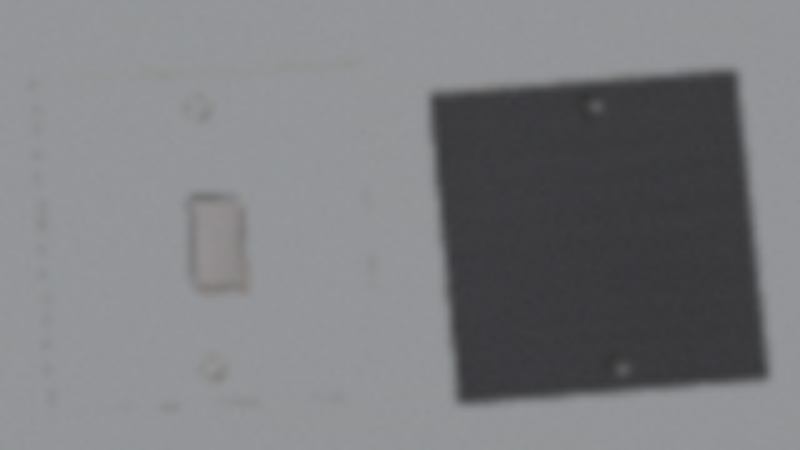

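View pics/c2.png

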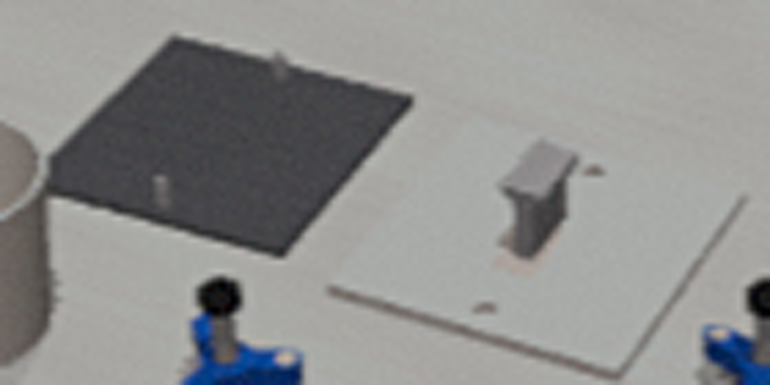

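The crop c1 shows the holes at top pixels (334.6,247.0) and (337.8,299.0), the pin tips at (414.4,246.4) and (419.6,298.8), and the cap at (338.4,273.4). c2 shows the same pins, the T-handle and both holes from the side. Next I'll measure all of these in both views.

```bash
cat > h.py <<'E'
import cv2,numpy as np
from cell import ctrl, imaging
from scipy.spatial.transform import Rotation as Ro
np.set_printoptions(precision=4,suppress=True)
def ray(f,u,v):
    T=f["cam_to_world"]; d=T[:3,:3]@np.array([(u-f["cx"])/f["fx"],(v-f["cy"])/f["fy"],1.]); return T[:3,3],d/np.linalg.norm(d)
def onz(f,uv,z):
    o,d=ray(f,*uv); return o+d*(z-o[2])/d[2]
def proj(f,p):
    T=f["cam_to_world"]; c=T[:3,:3].T@(np.asarray(p)-T[:3,3]); return np.array([f["fx"]*c[0]/c[2]+f["cx"],f["fy"]*c[1]/c[2]+f["cy"]])
def tri(f,a,g,b):
    o1,d1=ray(f,*a); o2,d2=ray(g,*b); s=np.linalg.lstsq(np.c_[d1,-d2],o2-o1,rcond=None)[0]
    p,q=o1+s[0]*d1,o2+s[1]*d2; return (p+q)/2,np.linalg.norm(p-q)
def blue(f):
    i=f["img"].astype(int); return ((i[...,2]>i[...,0]+40)&(i[...,2]>i[...,1]+25)).astype(np.uint8)
def dark_near(f,uv,r):
    g=f["img"].max(2); m=(g<55).astype(np.uint8); k=np.zeros_like(m); cv2.circle(k,tuple(int(round(x)) for x in uv),r,1,-1)
    n,l,st,c=cv2.connectedComponentsWithStats(m&k)
    if n<2: return None
    j=1+np.argmax(st[1:,4]); 
    return c[j] if st[j,4]>=12 else None
def units(t=None,s=None,verbose=False):
    """axle xy and lobe phase of each unit; knob triangulated from both views"""
    t=t or imaging.grab_frame("top"); s=s or imaging.grab_frame("scene"); b=blue(t); out=[]
    n,l,st,c=cv2.connectedComponentsWithStats(cv2.dilate(b,np.ones((5,5),np.uint8)))
    for j in range(1,n):
        if st[j,4]<120: continue
        k=dark_near(t,c[j],9)
        if k is None: continue
        p=onz(t,k,.084)
        if not(.2<p[0]<.85 and -.6<p[1]<.65): continue
        ks=dark_near(s,proj(s,[p[0],p[1],.079]),6); z=e=None
        if ks is not None:
            q,e=tri(t,k,s,ks); z=q[2]
        v,u=np.nonzero((l==j)&(b>0)); w=np.array([onz(t,(a,bb),.036) for a,bb in zip(u,v)])[:,:2]-p[:2]
        r=np.hypot(*w.T); w=w[(r>.02)&(r<.048)]
        ph=np.angle(np.sum(np.exp(3j*np.arctan2(w[:,1],w[:,0]))))/3
        out.append([p[0],p[1],ph])
        if verbose: print("unit",p[:2],"phase",ph,"z",z,"err",e,k,"px",len(w))
    return np.array(out)
def rot(a):
    y=np.array([np.cos(a),np.sin(a),0]); z=np.array([0,0,-1.]); return Ro.from_matrix(np.c_[np.cross(y,z),y,z]).as_rotvec()
def yaw(pos,a):
    """the half-turn-equivalent yaw with least turning of the joints"""
    q0=np.array(ctrl.read_q()); best=None
    for k in(-1,0,1):
        q=ctrl.ik(list(pos),list(rot(a+k*np.pi)))
        if q is not None:
            c=np.abs(np.array(q)-q0).max()+(.5*max(0,abs(q[5])-2.6))
            if best is None or c<best[0]: best=(c,a+k*np.pi)
    return None if best is None else best[1]
E
python3 - <<'E'
from h import *
t=imaging.grab_frame("top"); s=imaging.grab_frame("scene")
units(t,s,True)
def spot(f,uv,r,bright):
    u,v=[int(round(x)) for x in uv]; w=f["img"].astype(float).mean(2)[v-r:v+r+1,u-r:u+r+1]; d=w-np.median(w)
    d=np.clip(d if bright else np.abs(d),0,None); d[d<d.max()*.35]=0
    yy,xx=np.mgrid[-r:r+1,-r:r+1]; return np.array([u+(d*xx).sum()/d.sum(),v+(d*yy).sum()/d.sum()])
# bed
g=t["img"].max(2); m=np.zeros_like(g); m[225:315,370:460]=g[225:315,370:460]<90
c=max(cv2.findContours(m,cv2.RETR_EXTERNAL,cv2.CHAIN_APPROX_NONE)[0],key=cv2.contourArea)
W=np.array([onz(t,q[0],.005)[:2] for q in c],np.float32); R=cv2.minAreaRect(W); print("bed rect",R)
P=[spot(t,p,3,True) for p in((414.4,246.4),(419.6,298.8))]; H=[spot(t,p,4,False) for p in((334.6,247),(337.8,299))]
print("pins px",P,"holes px",H)
pw=[onz(t,p,.023)[:2] for p in P]; hw=[onz(t,p,.008)[:2] for p in H]
for n,w in(("pin",pw),("hole",hw)): print(n,w,np.mean(w,0),np.linalg.norm(w[0]-w[1]),np.arctan2(*(w[0]-w[1])[::-1]))
print("cap", onz(t,(338.4,273.4),.06))
# heights from two views
sc=lambda u,v:(u/5.5+170,v/5.5+135)
print("cap tri",tri(t,(338.4,273.4),s,sc(541,168)))
print("pin tri",tri(t,P[0],s,sc(279,56)),tri(t,P[1],s,sc(162,180)))
print("hole tri",tri(t,H[0],s,sc(593,170)),tri(t,H[1],s,sc(485,308)))
# bin
i=t["img"].astype(int); m=((i[...,0]>i[...,2]+80)&(i[...,1]<i[...,0]*.6)).astype(np.uint8); m[:, 200:]=0; m[:220]=0
c=max(cv2.findContours(m,cv2.RETR_EXTERNAL,cv2.CHAIN_APPROX_NONE)[0],key=cv2.contourArea)
print("bin",cv2.minAreaRect(np.array([onz(t,q[0],.06)[:2] for q in c],np.float32)))
E
```

```text
unit [0.6651 0.0732] phase 0.8464357872730677 z 0.07505695542157148 err 2.4304079540474396e-05 [266.1163 186.8837] px 97
unit [ 0.6379 -0.209 ] phase -0.0663065575135423 z 0.07417340551921725 err 0.00025900181348874937 [368.125  197.4167] px 103
unit [0.6037 0.2265] phase 0.6984039155550817 z 0.07497634014992355 err 0.001308394488258262 [210.2174 208.5652] px 102
unit [0.498  0.0526] phase 0.3167927836536029 z 0.07469032318861174 err 0.0008800269806803825 [273.  247.5] px 98
unit [0.4644 0.2212] phase -0.29474486350149215 z 0.07470871745073238 err 0.002539353233199351 [211.1081 259.3784] px 58
bed rect ((0.43149107694625854, -0.35645967721939087), (0.17605945467948914, 0.1772213727235794), 4.964755535125732)
pins px [array([413.9222, 245.7522]), array([420.2368, 300.9252])] holes px [array([334.9173, 247.0432]), array([338.2713, 299.6154])]
pin [array([ 0.5065, -0.3515]), array([ 0.3496, -0.367 ])] [ 0.4281 -0.3593] 0.15760872728338418 0.09850946933509712
hole [array([ 0.5013, -0.1257]), array([ 0.3502, -0.1351])] [ 0.4258 -0.1304] 0.15141567403606054 0.06208342806369388
cap [ 0.4277 -0.1293  0.06  ]
cap tri (array([ 0.4266, -0.1286,  0.0527]), np.float64(0.003506577271173787))
pin tri (array([ 0.493 , -0.2946,  0.1261]), np.float64(0.056188771587668156)) (array([ 0.3488, -0.4392, -0.122 ]), np.float64(0.06133414786838474))
hole tri (array([ 0.4894, -0.0887,  0.1103]), np.float64(0.054444150507667835)) (array([ 0.3496, -0.1793, -0.1322]), np.float64(0.06074054569692808))
bin ((0.43065130710601807, 0.4469607472419739), (0.1145472303032875, 0.23021692037582397), 87.21453094482422)
```

Run:
```python
from h import *
t=imaging.grab_frame("top"); s=imaging.grab_frame("scene")
sc=lambda u,v:np.array((u/5.5+170,v/5.5+135))-.41
tc=lambda u,v:np.array((u/5+295,v/5+225))-.4
print(ctrl.read_clock())
for n,a,b in(("pin+",tc(597,107),sc(162,178)),("pin-",tc(623,369),sc(280,54)),("hole+",tc(198,109),sc(485,308)),("hole-",tc(214,369),sc(593,170)),("cap",tc(217,242),sc(541,168))):
    print(n,tri(t,a,s,b),[onz(t,a,z)[:2] for z in(.008,.023,.06)])
```

```text
0.3
pin+ (array([ 0.5052, -0.3516,  0.0195]), np.float64(0.0025186643347949278)) [array([ 0.506 , -0.3562]), array([ 0.5058, -0.3517]), array([ 0.5052, -0.3409])]
pin- (array([ 0.3556, -0.3642,  0.0184]), np.float64(0.0028934669789527066)) [array([ 0.3552, -0.3688]), array([ 0.3567, -0.3642]), array([ 0.3605, -0.353 ])]
hole+ (array([ 0.5032, -0.124 ,  0.0034]), np.float64(0.0003421595612314954)) [array([ 0.5032, -0.1236]), array([ 0.503 , -0.1219]), array([ 0.5025, -0.1177])]
hole- (array([ 0.353 , -0.1327,  0.0039]), np.float64(0.0008853164928273956)) [array([ 0.3536, -0.1326]), array([ 0.3552, -0.1308]), array([ 0.359 , -0.1263])]
cap (array([ 0.4283, -0.128 ,  0.0555]), np.float64(0.0015124062377386306)) [array([ 0.4264, -0.1345]), array([ 0.4271, -0.1327]), array([ 0.4288, -0.1281])]
```

Run:
```python
from h import *
p=np.array([.4286,-.1281]); 
a=yaw([*p,.15],.06+np.pi/2)
ctrl.movep([*p,.15],list(rot(a))); 
print(ctrl.move_l([*p,.032],.1,until_force=8),ctrl.read_position())
ctrl.grab(60); print(a,ctrl.read_finger_gap(),ctrl.read_grasp_force())
f0=ctrl.read_contact_force(); ctrl.move_l([*p,.082],.08)
print(f0,ctrl.read_contact_force(),ctrl.read_finger_gap(),ctrl.read_position(),ctrl.read_clock())
t=imaging.grab_frame("top"); s=imaging.grab_frame("scene")
A=cv2.resize(t["img"][225:315,295:455,::-1],None,fx=5,fy=5,interpolation=cv2.INTER_CUBIC)
cv2.imwrite("pics/g1.png",A); cv2.imwrite("pics/g2.png",cv2.resize(s["img"][100:220,160:320,::-1],None,fx=5,fy=5,interpolation=cv2.INTER_CUBIC))
```

```text
False [ 0.4291 -0.1283  0.0325]
-1.5107963267948965 0.3100720792360253 58.39611768722534
[-0.6665 -0.376   4.7164] [-0.0992 -0.3245 -3.4386] 0.3048821414318319 [ 0.4282 -0.1279  0.0816] 5.425
```

View pics/g1.png

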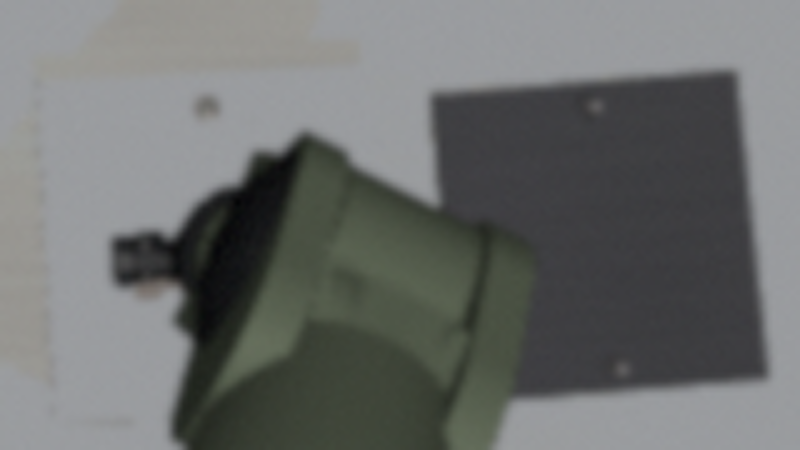

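View pics/g2.png

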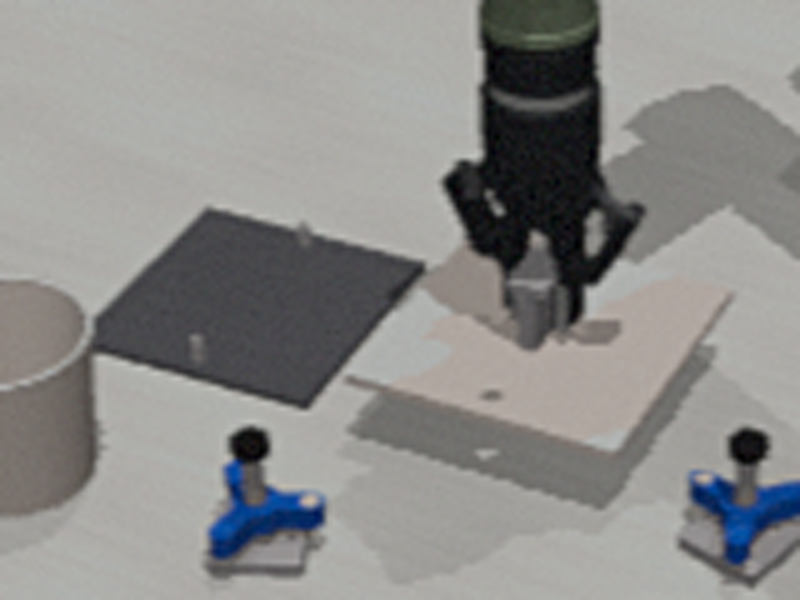

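g1 shows the visible hole of the lifted plate at crop pixel (207,105), and the same hole is at (491,395) in g2. The plate hangs level, and the grip (gap 0.31) is on the cap edges. I'll check the offset of that hole, then carry the plate over.

Run:
```python
from h import *
t=imaging.grab_frame("top"); s=imaging.grab_frame("scene")
a=np.array((207/5+295,106/5+225))-.4; b=np.array((491/5+160,395/5+100))-.4
print(tri(t,a,s,b),[onz(t,a,z) for z in(.055,.058)], "expected",[.5031,-.1234])
```

```text
(array([ 0.5039, -0.1228,  0.0535]), np.float64(0.0016064670103218563)) [array([ 0.5043, -0.1233,  0.055 ]), array([ 0.5042, -0.123 ,  0.058 ])] expected [0.5031, -0.1234]
```

Run:
```python
from h import *
p=np.array([.4306,-.3573]); r=list(rot(-1.5108+.025))
ctrl.move_l([*p,.082],.12,rot=r); print(ctrl.read_finger_gap(),ctrl.read_position(),ctrl.read_contact_force())
hit=ctrl.move_l([*p,.0375],.03,until_force=10); print(hit,ctrl.read_position(),ctrl.read_contact_force(),ctrl.read_wrist_torque(),ctrl.read_finger_gap(),ctrl.read_clock())
```

```text
0.30727018287147406 [ 0.4306 -0.3566  0.082 ] [ 0.9801  0.015  -3.4758]
False [ 0.4307 -0.3575  0.0377] [-0.675  -0.2051 -3.4455] [-0.0277  0.0072  0.0155] 0.30675747375714757 9.3167
```

Run:
```python
from h import *
p=np.array([.4306,-.3573])
hit=ctrl.move_l([*p,.031],.015,until_force=5); print(hit,ctrl.read_position(),ctrl.read_contact_force(),ctrl.read_wrist_torque(),ctrl.read_finger_gap(),ctrl.read_clock())
ctrl.let_go(); ctrl.move_l([*p,.15],.15); ctrl.movep([.30,.12,.3],list(rot(0)) if ctrl.ik([.30,.12,.3],list(rot(0))) is not None else list(rot(np.pi)))
t=imaging.grab_frame("top"); s=imaging.grab_frame("scene"); print(ctrl.read_clock()); units(t,s,True)
A=cv2.resize(t["img"][225:315,370:460,::-1],(400,400),interpolation=cv2.INTER_CUBIC)
B=cv2.resize(s["img"][120:200,165:255,::-1],(400,400),interpolation=cv2.INTER_CUBIC)
cv2.imwrite("pics/p1.png",np.hstack([A,B]))
```

```text
True [ 0.4308 -0.3575  0.0374] [ 0.1514 -0.4971  5.6551] [-0.0133 -0.0394 -0.0395] 0.30587226093087916 9.525
13.0167
unit [0.6651 0.0729] phase 0.850625539413155 z 0.07508746650547682 err 1.1388854784086523e-05 [266.2045 186.8864] px 97
unit [ 0.6379 -0.209 ] phase -0.0668705660706284 z 0.07445805120651211 err 0.00010947606536791703 [368.125  197.4167] px 102
unit [0.6036 0.2262] phase 0.6987965710512345 z 0.07506533211099642 err 0.0014074043774252804 [210.2979 208.5957] px 101
unit [0.4978 0.0525] phase 0.3297315096727031 z 0.07468341410754409 err 0.0006759171465911807 [273.0444 247.5778] px 56
unit [0.4641 0.221 ] phase -0.2905168290386776 z 0.07437124549013269 err 0.0025929633476525966 [211.1795 259.5128] px 57
unit [0.4942 0.0549] phase 0.24988737722281684 z 0.07293012499825025 err 0.003050754483386145 [272.1304 248.8696] px 30
```

View pics/p1.png

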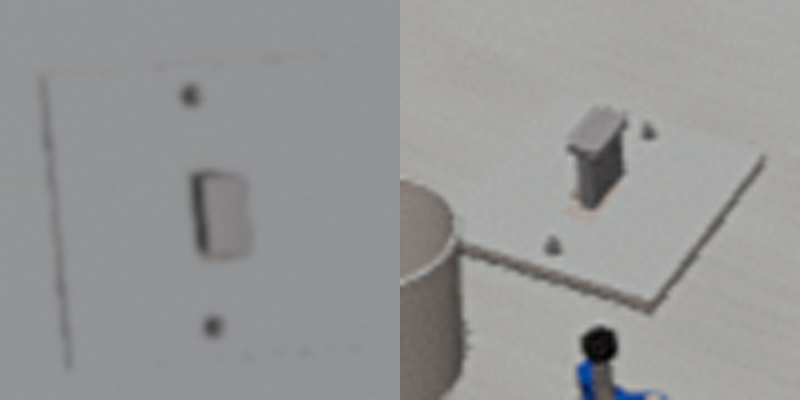

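The plate looks seated: contact came 4.9 mm above the bench level, and the pin tips show in both holes. Next I'll push the wheels, one unit first.

```bash
python3 - <<'E'
s=open('h.py').read()
s=s.replace("v,u=np.nonzero((l==j)&(b>0))","if any(np.hypot(p[0]-o[0],p[1]-o[1])<.04 for o in out): continue\n        v,u=np.nonzero(b); q=np.hypot(u-k[0],v-k[1])<24; v,u=v[q],u[q]")
s=s.replace("p=onz(t,k,.084)","p=onz(t,k,.081)")
s+='''
def seg(p,a,b):
    d=b-a; return np.linalg.norm(p-a-d*np.clip((p-a)@d/(d@d),0,1))
def plan(U,i,obst):
    best=None; c=U[i,:2]
    for k in range(3):
        for sg in(1,-1):
            th=U[i,2]+k*2*np.pi/3; X=np.array([np.cos(th),np.sin(th)]); Y=np.array([-X[1],X[0]])*sg
            A,B=c+.037*X+.042*Y,c+.037*X-.068*Y
            cl=min([seg(u[:2],A+.045*Y,B-.045*Y)-.042 for j,u in enumerate(U) if j!=i]+[seg(np.array(o[:2]),A+.045*Y,B-.045*Y)-o[2] for o in obst]+[.06])
            if yaw([*A,.043],th+np.pi/2) is None or yaw([*B,.043],th+np.pi/2) is None: continue
            rad=(A-c)@c/np.linalg.norm(c)
            if best is None or cl>best[0]+1e-4: best=(cl,A,B,th+np.pi/2,sg)
    return best
def moved(n,p,dt=.15):
    """changed pixels round a unit between two pictures"""
    a=imaging.grab_frame(n); ctrl.sleep(dt); b=imaging.grab_frame(n); u,v=proj(a,[p[0],p[1],.03]); r=22
    sl=np.s_[int(v)-r:int(v)+r,int(u)-r:int(u)+r]
    return int((np.abs(a["img"][sl].astype(int)-b["img"][sl].astype(int)).max(2)>40).sum()), int(blue(b)[sl].sum())
def push(U,i,obst):
    cl,A,B,an,sg=plan(U,i,obst); a=yaw([*A,.12],an); r=list(rot(a))
    print("clear",cl,"A",A,"B",B)
    ctrl.movep([*A,.13],r); ctrl.move_l([*A,.043],.15)
    ctrl.move_l([*B,.043],.07); f=ctrl.read_contact_force(); ctrl.move_l([*B,.13],.25)
    print("unit",U[i],"t",ctrl.read_clock(),"top",moved("top",U[i]),"scene",moved("scene",U[i]),"top",moved("top",U[i]),"scene",moved("scene",U[i]),f)
'''
open('h.py','w').write(s)
E
python3 - <<'E'
from h import *
t=imaging.grab_frame("top"); s=imaging.grab_frame("scene"); U=units(t,s,True)
jar=onz(t,(156,194),.1); tub=onz(t,(430,192),.11); print(jar,tub)
ob=[(*jar[:2],.048),(*tub[:2],.075)]
for i in range(len(U)): print(i,plan(U,i,ob))
ctrl.grab(30); print(ctrl.read_finger_gap())
i=np.argmin(np.hypot(U[:,0]-.498,U[:,1]-.0526)); push(U,i,ob); units(verbose=True)
E
```

```text
unit [0.6656 0.0731] phase 0.8485778990075987 z 0.07508746650547682 err 1.1388854784086523e-05 [266.2045 186.8864] px 99
unit [ 0.6383 -0.2096] phase -0.06755891956600661 z 0.07445805120651211 err 0.00010947606536791703 [368.125  197.4167] px 102
unit [0.6037 0.2268] phase 0.7017549197152569 z 0.0747108487861522 err 0.0013436166823170203 [210.2708 208.6667] px 101
unit [0.4978 0.0525] phase 0.30876897354536625 z 0.07468341410754409 err 0.0006759171465911807 [273.0444 247.5778] px 94
unit [0.4641 0.2217] phase -0.2937835538628327 z 0.07452165927681093 err 0.0024420783213678255 [211.1053 259.4737] px 98
[0.6409 0.3722 0.1   ] [ 0.6508 -0.3719  0.11  ]
0 (0.06, array([0.6376, 0.0246]), array([0.7418, 0.0597]), np.float64(6.608164430588886), -1)
1 (0.06, array([ 0.5843, -0.1949]), array([ 0.6831, -0.1464]), np.float64(3.5976325096220854), 1)
2 (np.float64(0.03722733321409487), array([0.6049, 0.2828]), array([0.6759, 0.1988]), np.float64(2.2725512465101536), 1)
3 (0.06, array([0.4987, 0.1085]), array([0.4247, 0.0272]), np.float64(3.973960402733458), -1)
4 (np.float64(0.039104283724828194)
[... 184 characters left out ...]
t 17.8667 top (0, 122) scene (0, 180) top (0, 123) scene (0, 181) [ 0.4542  0.072  -0.1841]
unit [0.6656 0.0733] phase 0.8471813311686022 z 0.07545776555852934 err 0.00027503400381594583 [266.1163 186.8837] px 99
unit [ 0.6383 -0.2096] phase -0.0645594305993976 z 0.07445805120651211 err 0.00010947606536791703 [368.125  197.4167] px 103
unit [0.6042 0.2271] phase 0.7062252289287544 z 0.07517544822449762 err 0.0012834238564841721 [210.1778 208.4889] px 105
unit [0.4978 0.0523] phase -0.8286183427486593 z 0.07466666753651635 err 0.0007769732510117253 [273.125  247.5833] px 80
unit [0.4647 0.2216] phase -0.30361784492224725 z 0.07511483162395449 err 0.002968600741875795 [211.1389 259.25  ] px 99
```

The first unit binds: its wheel turned 0.96 rad and stopped, and its foot did not move. On to the other four.

Run:
```python
from h import *
ob=[(.6409,.3722,.048),(.6508,-.3719,.075)]
for tgt in((.4645,.2216),(.604,.2269),(.6656,.0732),(.6383,-.2096)):
    U=units(); i=np.argmin(np.hypot(U[:,0]-tgt[0],U[:,1]-tgt[1]))
    print(len(U),U[i]); push(U,i,ob)
ctrl.movep([.30,.12,.3],list(rot(yaw([.30,.12,.3],0))))
print(ctrl.read_clock()); units(verbose=True)
t=imaging.grab_frame("top"); cv2.imwrite("pics/t2.png",t["img"][:,:,::-1])
```

```text
5 [ 0.4645  0.2217 -0.2942]
clear 0.039026504573730185 A [0.497  0.2672] B [0.3898 0.2422]
unit [ 0.4645  0.2217 -0.2942] t 23.0333 top (0, 154) scene (0, 194) top (0, 155) scene (0, 193) [ 0.2366 -0.2262  0.2722]
5 [0.6042 0.2271 0.7064]
clear 0.03710060404260557 A [0.6051 0.283 ] B [0.6765 0.1994]
unit [0.6042 0.2271 0.7064] t 28.0583 top (0, 27) scene (0, 211) top (0, 27) scene (0, 210) [-0.6175 -0.1665  0.2884]
3 [0.6654 0.0731 0.8418]
clear 0.06 A [0.6588 0.1287] B [0.7408 0.0554]
unit [0.6654 0.0731 0.8418] t 32.5083 top (0, 0) scene (0, 216) top (0, 0) scene (0, 217) [-0.6691  0.6938  0.4169]
3 [ 0.6531 -0.2159 -0.0851]
clear 0.06 A [ 0.5994 -0.2002] B [ 0.6989 -0.1535]
unit [ 0.6531 -0.2159 -0.0851] t 37.975 top (0, 0) scene (1, 174) top (0, 0) scene (0, 173) [-0.4565 -0.1757 -0.0539]
40.8333
unit [0.6657 0.0724] phase -0.36610660422583385 z 0.07456169134913493 err 0.000807288255137175 [266.4348 186.8478] px 101
unit [ 0.6505 -0.2127] phase -0.9352816554761619 z 0.07382987201713731 err 0.003517637524417132 [369.2333 193.0667] px 89
unit [0.6032 0.227 ] phase -0.722121773924208 z 0.07479330578146104 err 0.0009971864334983726 [210.2128 208.8723] px 100
unit [0.498  0.0527] phase -0.8269308890503483 z 0.07469032318861174 err 0.0008800269806803825 [273.  247.5] px 96
unit [0.4646 0.2214] phase -0.5752730479294826 z 0.0747567480169189 err 0.0029134310371469506 [211.2162 259.2973] px 102
```

View pics/t2.png

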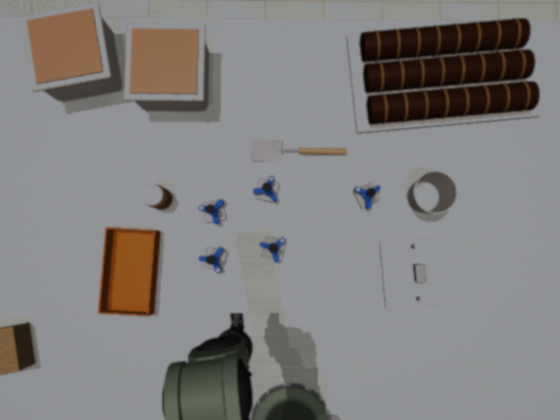

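Every later wheel reads as stopped, yet two turned 1.81 and 1.43 rad, where a wheel that only follows the finger turns about 0.9. On a slow exit the next lobe can run into the finger and stop a free wheel, so this test is not conclusive. I'll repeat it with a slanted flick that leaves outward and take pictures at once.

```bash
cat >> h.py <<'E'
def plan2(U,i,obst):
    best=None; c=U[i,:2]
    for k in range(3):
        for sg in(1,-1):
            th=U[i,2]+k*2*np.pi/3; X=np.array([np.cos(th),np.sin(th)]); Y=np.array([-X[1],X[0]])*sg
            A,B=c+.027*X+.036*Y,c+.075*X-.046*Y
            cl=min([min(seg(u[:2],A,B)-.062,seg(u[:2],A+.05*Y,B-.05*Y)-.042) for j,u in enumerate(U) if j!=i]+[seg(np.array(o[:2]),A+.045*Y,B-.045*Y)-o[2] for o in obst]+[.06])
            if yaw([*A,.043],th+np.pi/2) is None or yaw([*B,.043],th+np.pi/2) is None: continue
            if best is None or cl>best[0]+1e-4: best=(cl,A,B,th+np.pi/2,sg)
    return best
def flick(U,i,obst):
    cl,A,B,an,sg=plan2(U,i,obst); a=yaw([*A,.12],an); r=list(rot(a))
    ctrl.movep([*A,.13],r); ctrl.move_l([*A,.043],.15)
    ctrl.move_l([*B,.043],.10)
    print("unit",U[i],"clear",cl,"sg",sg,"t",ctrl.read_clock(),"scene",moved("scene",U[i],.1),"top",moved("top",U[i],.1),"scene",moved("scene",U[i],.1),flush=True); ctrl.move_l([*B,.13],.25)
E
python3 - <<'E'
from h import *
ob=[(.6409,.3722,.048),(.6508,-.3719,.075)]
U=units()
for i in np.argsort(np.hypot(U[:,0]-.4645,U[:,1]-.2216)): flick(U,i,ob)
ctrl.movep([.30,.12,.3],list(rot(yaw([.30,.12,.3],0))))
print(ctrl.read_clock()); V=units(verbose=True)
print(U[:,2])
E
```

```text
unit [ 0.4646  0.2214 -0.5736] clear 0.039754313431826595 sg 1 t 43.9917 scene (243, 207) top (193, 159) scene (147, 186)
unit [ 0.6035  0.2271 -0.7232] clear 0.06 sg -1 t 48.7833 scene (170, 201) top (39, 11) scene (64, 192)
unit [ 0.4982  0.0529 -0.8273] clear 0.06 sg 1 t 52.875 scene (0, 187) top (0, 135) scene (0, 189)
unit [ 0.6654  0.0724 -0.3632] clear 0.06 sg 1 t 56.925 scene (267, 229) top (37, 28) scene (157, 219)
unit [ 0.6505 -0.2127 -0.9353] clear 0.06 sg 1 t 61.075 scene (0, 10) top (0, 0) scene (0, 11)
64.1083
unit [0.6656 0.0731] phase 0.9168357163321857 z 0.0749700140634591 err 0.00019687349570584342 [266.2045 186.8864] px 100
unit [ 0.6524 -0.2165] phase 1.0153500188812121 z 0.07422687563937713 err 0.0005901452688273136 [370.5714 192.3878] px 95
unit [0.6039 0.2267] phase 0.021406803073354668 z 0.07506533211099642 err 0.0014074043774252804 [210.2979 208.5957] px 104
unit [0.5013 0.0558] phase 0.9403621117738669 z 0.07832465822063361 err 0.0009070572379857525 [271.8571 246.2857] px 90
unit [0.4642 0.2231] phase 0.3774930641664052 z 0.07506299550387718 err 0.0011471612571103812 [210.587  259.4565] px 104
[-0.3632 -0.9353 -0.7232 -0.8273 -0.5736]
```

Three units are free, at (.4646,.2214), (.6035,.2271) and (.6654,.0724). The one at (.498,.053) binds. The unit at (.652,-.2165) was hidden in both views, so I'll repeat it with the exit on the side away from the camera.

```bash
cat > r.py <<'E'
from h import *
ob=[(.6409,.3722,.048),(.6508,-.3719,.075)]
U=units(); i=np.argmin(U[:,1]); d=np.array([.78,.63]); c=U[i,:2]
C=[]
for k in range(3):
    for sg in(1,-1):
        th=U[i,2]+k*2*np.pi/3; X=np.array([np.cos(th),np.sin(th)]); Y=np.array([-X[1],X[0]])*sg
        A,B=c+.027*X+.036*Y,c+.075*X-.046*Y
        if yaw([*A,.043],th+np.pi/2) is None or yaw([*B,.043],th+np.pi/2) is None: continue
        if seg(np.array(ob[1][:2]),A+.045*Y,B-.045*Y)<.075+.02: continue
        b=(B-c)/np.linalg.norm(B-c); C.append((b@d,A,B,th+np.pi/2))
C.sort(key=lambda x:x[0]); print([x[0] for x in C]); _,A,B,an=C[0]
a=yaw([*A,.12],an); ctrl.movep([*A,.13],list(rot(a))); ctrl.move_l([*A,.043],.15); ctrl.move_l([*B,.043],.10)
print(U[i],[moved(n,c,.1) for n in("scene","top","scene")]); ctrl.move_l([*B,.13],.25)
ctrl.movep([.30,.12,.3],list(rot(yaw([.30,.12,.3],0))))
print(ctrl.read_clock()); units(verbose=True)
E
python3 r.py
```

```text
[np.float64(-0.9887757401870989), np.float64(0.3504541988658232), np.float64(0.6383215413212747), np.float64(0.9785535683564826)]
[ 0.6523 -0.2163  1.0099] [(0, 196), (0, 160), (0, 197)]
70.7917
unit [0.6655 0.0728] phase 0.9136642142635748 z 0.07468150659555262 err 0.0001602308503895592 [266.2889 186.9111] px 97
unit [ 0.6509 -0.2142] phase -0.8184147423018172 z 0.07374238387136023 err 0.002078031280285307 [369.75   192.9167] px 86
unit [0.6039 0.2267] phase 0.021406803073354668 z 0.07506533211099642 err 0.0014074043774252804 [210.2979 208.5957] px 104
unit [0.5013 0.0558] phase 0.9390762377388122 z 0.07832465822063361 err 0.0009070572379857525 [271.8571 246.2857] px 91
unit [0.4641 0.2232] phase 0.371569326837937 z 0.07520081822690794 err 0.0012218013083277175 [210.5417 259.5   ] px 102
```

Both the unit at (.651,-.214) and the one at (.501,.056) bind; the other three are free. I'll start with the binding unit nearest the bin.

```bash
cat >> h.py <<'E'
PC=np.array([.4311,-.3572]); PA=.085
def pl(x,y): return PC+[x*np.cos(PA)-y*np.sin(PA),x*np.sin(PA)+y*np.cos(PA)]
def take(p,q,zq,an=PA):
    """pick the unit at p by its neck, set it down at q until it touches (about TCP height zq)"""
    p=np.array(p)[:2]
    ctrl.movep([*p,.20],list(rot(yaw([*p,.20],an)))); ctrl.let_go()
    h=ctrl.move_l([*p,.058],.15,until_force=12); f0=ctrl.read_contact_force()[2]
    if h: print("HIT",ctrl.read_position()); return False
    ctrl.grab(60); g=ctrl.read_finger_gap(); ctrl.move_l([*p,.23],.2)
    ctrl.sleep(.1); print("gap",g,ctrl.read_finger_gap(),"dFz",ctrl.read_contact_force()[2]-f0,ctrl.read_clock())
    if ctrl.read_finger_gap()<.05: print("LOST"); return False
    ctrl.movep([*q,.23],list(rot(yaw([*q,.23],an)))); ctrl.sleep(.2)
    print("gap at place",ctrl.read_finger_gap(),"Fz",ctrl.read_contact_force()[2])
    ctrl.move_l([*q,zq+.015],.15); h=ctrl.move_l([*q,zq-.012],.03,until_force=4)
    print("touch",h,ctrl.read_position()); ctrl.let_go(); ctrl.move_l([*q,.2],.2); return True
def find(near):
    U=units(); d=np.hypot(U[:,0]-near[0],U[:,1]-near[1]); i=np.argmin(d); print("found",U[i],d[i]); return U[i] if d[i]<.08 else np.array(near)
E
python3 - <<'E'
from h import *
take(find((.5,.0545)),np.array([.4767,.447]),.063)
units(verbose=True); print(ctrl.read_clock())
t=imaging.grab_frame("scene"); cv2.imwrite("pics/b1.png",cv2.resize(t["img"][80:300,180:560,::-1],None,fx=2,fy=2))
E
```

```text
found [0.5013 0.0558 0.9408] 0.0018748387585321
gap 0.26712317882289943 0.2676195467799281 dFz -5.322562144949483 75.5417
gap at place 0.26475466784526014 Fz -4.476008404798621
touch True [0.476  0.447  0.0632]
unit [0.6656 0.0731] phase 0.9184983490794915 z 0.07503917520147507 err 0.0001933677164082653 [266.2045 186.8864] px 99
unit [ 0.6512 -0.2142] phase -0.8153807442186608 z 0.07393436988819685 err 0.0019796860544684038 [369.7429 192.8286] px 88
unit [0.604 0.227] phase 0.021997368366689914 z 0.07497634014992355 err 0.001308394488258262 [210.2174 208.5652] px 103
unit [0.4736 0.443 ] phase 0.8867397719347004 z 0.07953363760664417 err 0.0026346800218124307 [130.2167 255.4167] px 86
unit [0.4639 0.2232] phase 0.36525057809123146 z 0.07488167283945557 err 0.0009197623351985051 [210.5306 259.5714] px 99
80.5083
```

View pics/b1.png

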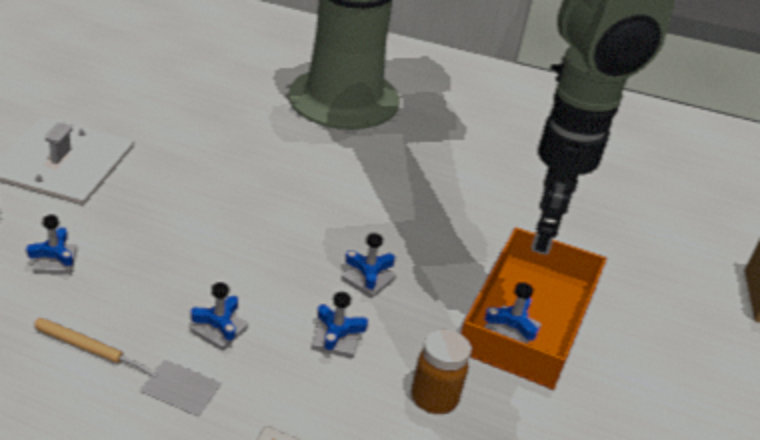

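The picture shows the first binding unit upright in the bin, at about (522,320), with everything else in place. I'll continue with the second binding unit and the three free ones.

Run:
```python
from h import *
ok=take(find((.6512,-.2142)),np.array([.3847,.447]),.063)
for src,dst in (((.4639,.2232),(-.053,-.054)),((.604,.227),(.053,-.054)),((.6656,.0731),(.053,.054))):
    if not ok: break
    ok=take(find(src),pl(*dst),.070)
ctrl.movep([.30,.12,.3],list(rot(yaw([.30,.12,.3],0))))
print(ok,ctrl.read_clock()); units(verbose=True)
t=imaging.grab_frame("top"); s=imaging.grab_frame("scene")
cv2.imwrite("pics/e1.png",cv2.resize(t["img"][150:330,80:480,::-1],None,fx=2,fy=2)); cv2.imwrite("pics/e2.png",cv2.resize(s["img"][120:290,150:500,::-1],None,fx=2.2,fy=2.2))
```

```text
found [ 0.6513 -0.2144 -0.8183] 0.00023602543760154338
gap 0.2735207015380177 0.2661346509631159 dFz -5.89637858734221 86.1417
gap at place 0.2684972695009326 Fz -5.156585385604738
touch True [0.3857 0.4472 0.0635]
found [0.4643 0.2231 0.3789] 0.0004645520848390402
gap 0.26599472870751634 0.2710723569844196 dFz -5.5947272910534345 96.1583
gap at place 0.2678009956068702 Fz -5.583836137275772
touch True [ 0.3836 -0.4157  0.0713]
found [0.6037 0.2268 0.021 ] 0.00032665730455844785
gap 0.2688177039066022 0.26808837358548704 dFz -4.75946868514162 107.3167
gap at place 0.26794727318461165 Fz -5.746526538883029
touch True [ 0.4893 -0.4065  0.0714]
found [0.6656 0.0733 0.9177] 0.00021770950501358562
gap 0.2656608193965254 0.2690788232755247 dFz -4.850356190787391 117.9083
gap at place 0.2712165491593306 Fz -4.883281129926944
touch True [ 0.4802 -0.299   0.0714]
True 124.45
unit [ 0.488  -0.4057] phase 0.04590240987775048 z 0.08805354094507467 err 0.001771468534644567 [439.9455 252.3636] px 99
unit [0.4739 0.4428] phase 0.89027625639195 z 0.08055067019791134 err 0.002906901617501439 [130.2963 255.3148] px 99
unit [ 0.4796 -0.3013] phase 0.930379179031832 z 0.08803357598360306 err 0.0016454322704102522 [402.     255.1455] px 111
unit [0.3875 0.44  ] phase -0.8960070356062971 z 0.07989511765744828 err 0.004621026948144247 [130.2105 287.2105] px 97
unit [ 0.3827 -0.4104] phase 0.3983369236420318 z 0.08917823755670495 err 0.0050442071553083384 [442.4667 291.1   ] px 82
```

View pics/e2.png

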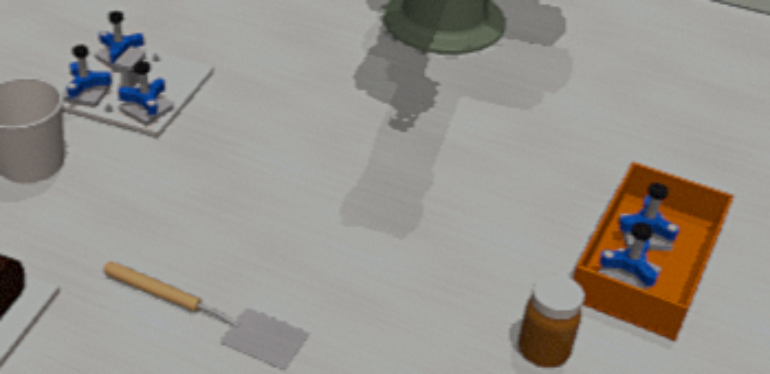

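View pics/e1.png

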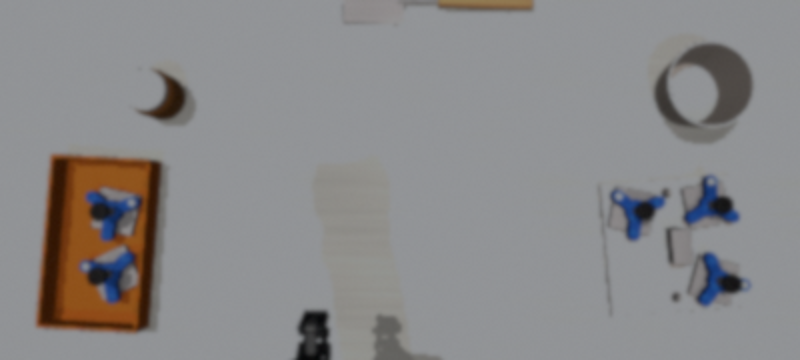

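Three units stand upright on the plate and two are in the bin. The pins show in their holes, and the tub, jar and spatula are undisturbed, so I'll hand the job in.

Run:
```python
from cell import ctrl, imaging
print(ctrl.sign_off())
```

```text
the job is handed in; nothing more can be done
None
```

I handed the job in at about 125 s: the plate is home on both pins, the three free-wheeled units stand upright on it, the two binding units are in the bin, and the tub, jar and spatula were left alone; no verdict came back.

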